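Reload the label-roll dispenser

TASK

Reload the label dispenser: lower the medium (green) and the wide (blue) roll into their own slots, each into the slot cut to its width, without dropping them, so that the rolls run narrow, medium, wide from the red knob's end. Then push the rod by its red knob all the way home, through all three rolls. Leave the spare narrow roll, the mug and the glue bottle where they stand.

Things in the scene. Friction and masses are not known exactly. Their poses are not given: they have to be found in the camera images.
- dispenser: Pale wooden label-roll dispenser, fixed: block 132 mm deep (x), 273 mm long (y), three slots, 30 mm of wood (49 mm high, 4 mm chamfers) beside each; an end board 87 mm high at each end. Origin: centre of underside, on the table; y runs along the rod to the red knob, z up. A roll in a slot is centred by a V saddle, top 104 mm high, and can shift 2.5 mm along y. Peel bar 32 mm high at x -102 mm.
- slot_narrow (a point): Where the middle of the narrow roll sits: the centre of the 29 mm wide slot nearest the knob (dispenser x 0, y +78 mm, z 59 mm). Axes as the dispenser's.
- slot_medium (a point): Where the middle of the medium roll must sit: the centre of the 41 mm wide middle slot (dispenser x 0, y +13 mm, z 59 mm). Axes as the dispenser's.
- slot_wide (a point): Where the middle of the wide roll must sit: the centre of the 55 mm wide slot farthest from the knob (dispenser x 0, y -65 mm, z 59 mm). Axes as the dispenser's.
- rod (a joint): How far the level steel rod (25 mm thick, tapered nose) is pushed in, m. 0: drawn back, its nose between the narrow and medium slots, the knob 184 mm off the brass bushing. 0.184: home, knob against the bushing, nose in the far end board. It slides along the dispenser's -y with about 3 N of friction, stays where left, and stops against a roll that is not seated.
- push_face (a point): Centre of the outer flat face of the rod's red knob (a disc 44 mm across and 12 mm thick, 59 mm above the table). It moves with the rod: 352.5 mm from the dispenser's origin along its y at joint 0, 168.5 mm when home. Axes as the dispenser's: +y points out of the face, pushing goes along -y.
- roll_medium_center (a point): Centre of the medium roll of labels: green, 36 mm wide, 90 mm across, 38 mm hole, about 0.16 kg; stands on edge on the table at the start, top 89 mm high. Its y axis is the roll's axis (level); the flat paper sides face along +y and -y. It can be gripped across its width by the top of the rim.
- roll_wide_center (a point): Centre of the wide roll of labels: blue, 50 mm wide, 90 mm across, 38 mm hole, about 0.22 kg; stands on edge on the table at the start, top 89 mm high. Axes as the medium roll's.
- roll_narrow_center (a point): Centre of the narrow roll of labels that is already in its slot with the rod through it: yellow, 24 mm wide, 90 mm across, 38 mm hole. Axes as the medium roll's.
- roll_spare_center (a point): Centre of the spare narrow roll, yellow, same size as the narrow one, standing on edge on the table: to be left alone.
- mug: White mug, 82 mm across, 95 mm high, to be left alone. Origin: centre of its underside.
- glue: White glue bottle with an orange cap, 48 mm across, 130 mm high, to be left alone. Origin: centre of its underside.

How it is judged:
By the outcome, as a careful person would: the job done as asked, in the order asked, and still so for the second after the job is handed in, with the robot touching nothing.
It also fails if it takes over 72 s, if anything falls off the work surface, if the arm or the gripper's body presses on something with over 40 N, if the wrist force passes 120 N, or if a joint passes its speed limit or range.

ROBOT

A 6-joint arm with a two-finger parallel gripper is mounted at the origin on the work surface. World frame = base frame: x ahead of the robot, y to its left, z up, the work surface at z = 0. Lengths are in m, angles in rad, forces in N, time in s.
With the tool pointing down it reaches from about 0.225 to 0.875 m from the base axis. Payload 3.4 kg.
Tool frame: the origin (TCP) lies midway between the tips of the shut fingers; the grasp point (between the pads) lies 19 mm behind it (manip.grip_point_offset is the distance from the TCP to the grasp point, in m); x points along the fingers, y is the direction in which the jaws open and shut, and the axes are right-handed (so a half turn about x gives the same grasp; the last joint's range is limited). The gripper opens to 85 mm and grips with 20 to 120 N. Pads are 22 mm wide; open, the fingers measure 114 mm over their backs; the gripper's body (76 mm by 85 mm) begins 54 mm behind the grasp point. The pads swing forward as they close: fully open they stand 13 mm farther back than shut.
Start: joints at [1.06, 0.276, 1.505, -0, 1.361, -0.121], TCP at [0.219, 0.532, 0.231] pointing down, gripper open.
Joint ranges: [-2.89, 2.89], [-0.75, 2.08], [0.22, 2.7], [-1.18, 4.32], [0.11, 2.71], [-2.7, 2.7]. Speed limits (rad/s): [2.57, 2.57, 3.14, 3.14, 3.14, 3.14].

INTERFACE

Orientations are given as a unit quaternion [w, x, y, z].
In Python, from rig import manip gives the robot as it stands.
- The arm moves only by the shell command python3 -m crank 'ROWS' [FORCE]. ROWS is a JSON object of lists of equal length, an entry for each row: "grip": the opening, from 0 (shut) to 1 (fully open); "slide": the shift along the world's x, y, z in cm, a list of three; "roll": the turn about the world's z in degrees. In form: {"grip": [grip, ...], "slide": [[dx, dy, dz], ...], "roll": [roll, ...]}. A call has 1 to 20 rows; each row is the pose to reach, as a shift and turn from the pose commanded when the call began; what a row does not reach only later rows make up. A row lasts 1/10 s, in which the tool goes at most 50 mm and 8.59 degrees, less where a joint would pass 70% of its speed; a pose out of reach is approached as far as the arm can. A call with a gripper value outside its range is refused whole. The fingers move at their own pace and stop on an object; FORCE is the grip in N (left out, the last holds). Time passes only in rows, so rows that repeat a pose let the fingers close. It gives the time, the measured TCP pose, the force and the opening at its end, in the units of the state.
- manip.get_state(): the state, without advancing time (a new reading comes with each control period).
- manip.get_image(name): name is "scene" or "top" or "wrist"; returns a dict with "frame" (384x512x3 uint8, red, green, blue), "K" (3x3 intrinsics, pixels), "R" (3x3) and "t" (3): a world point X has camera coordinates R X + t. Camera axes: x right, y down, z forward; pixel columns grow to the right and rows downward; lengths in m; the calibration is good to about 2 mm. A picture is of the moment at which its call begins. There is no depth.
- manip.sign_off(): hands the job in, once; it reports no verdict.
The state is a dict: "clock": time; "qpos": joint angles; "qd": joint speeds; "effort": joint torques, N m; "position": TCP position; "ee_rot": TCP orientation; "contact_force": force on the tool from outside, world axes, zero at the start; "moment": the same for the moment, N m; "width": finger opening in m.
Only numpy, scipy, OpenCV 4.12 (cv2) and the standard library are available. Lean on these libraries where they do the work, as an engineer would, in place of code of your own. Each camera call takes 0.05 s, during which the arm holds its last target. There are 200 camera calls.

## Working session

There is one attempt and no reset: what is moved stays moved. The work goes in short steps, Python scripts to look and compute and a shell command to move; the robot and the scene stay as the last step left them, time stands still between calls to the robot, and variables do not carry over. Pictures are saved under pics/ and viewed, on a budget of 10 in all, crops included, one or two more only if the job needs it, and the job is handed in when it is done.

```bash
ls; mkdir -p pics
python3 - <<'E'
from rig import manip
import cv2,numpy as np
s=manip.get_state();print({k:np.round(v,3).tolist() for k,v in s.items()},manip.grip_point_offset)
ims=[]
for n in("scene","top"):
    d=manip.get_image(n);np.savez(f"pics/{n}0.npz",**d);ims.append(d["frame"]);print(n,d["K"].round(1).tolist(),d["R"].round(3).tolist(),d["t"].round(3).tolist())
for n,i in zip(("scene","top"),ims): cv2.imwrite(f"pics/{n}0.png",cv2.resize(i[:,:,::-1],(800,600),interpolation=cv2.INTER_CUBIC))
E
```

```text
pics
{'clock': 0.0, 'qpos': [1.06, 0.277, 1.506, -0.0, 1.361, -0.121], 'qd': [-0.001, 0.001, -0.0, -0.002, -0.001, -0.001], 'effort': [-0.0, -41.677, -24.581, -0.0, 0.011, 0.0], 'position': [0.218, 0.531, 0.23], 'ee_rot': [0.694, 0.136, 0.694, -0.138], 'contact_force': [0.806, -0.336, -0.352], 'moment': [0.016, 0.032, 0.012], 'width': 0.086} 0.0187
scene [[378.8, 0.0, 256.9], [0.0, 378.8, 187.9], [0.0, 0.0, 1.0]] [[0.223, 0.975, -0.016], [0.789, -0.19, -0.584], [-0.572, 0.118, -0.812]] [-0.151, -0.433, 1.224]
top [[411.6, 0.0, 255.0], [0.0, 411.6, 182.3], [0.0, 0.0, 1.0]] [[0.005, -0.999, 0.037], [-0.987, -0.011, -0.157], [0.158, -0.036, -0.987]] [0.002, 0.618, 0.898]
```

View pics/scene0.png

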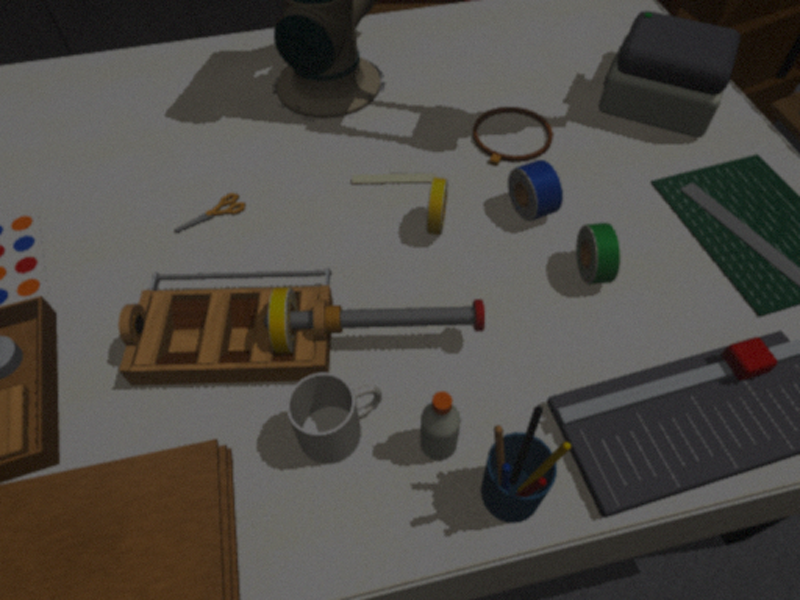

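View pics/top0.png

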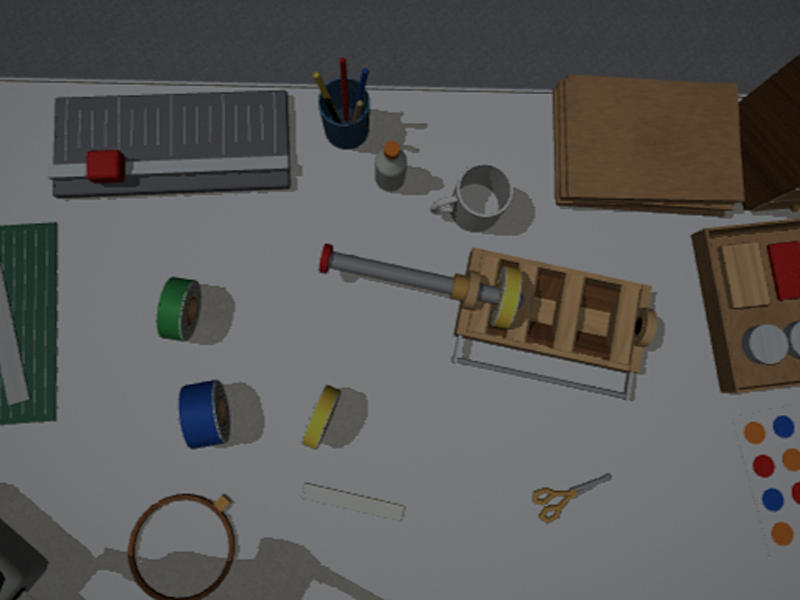

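The scene shows green (598,253), blue (535,190), spare yellow (437,205), dispenser with mounted yellow (282,320) and red knob (479,315). In the top view these are at (180,308), (205,413), (320,417), (508,297) and (326,258). The arm is clear of all of them.

```bash
cat > h.py <<'E'
import cv2,numpy as np
from rig import manip
HSV={'green':((45,90,30),(85,255,255)),'blue':((105,120,30),(125,255,255)),'yellow':((24,130,60),(34,255,255)),'red':((172,130,40),(180,255,255))}
def blobs(fr,c,amin=40):
    lo,hi=HSV[c];h=cv2.cvtColor(fr,cv2.COLOR_RGB2HSV);m=cv2.inRange(h,lo,hi)
    if c=='red': m|=cv2.inRange(h,(0,130,40),(5,255,255))
    m=cv2.morphologyEx(m,cv2.MORPH_CLOSE,np.ones((3,3)))
    cs,_=cv2.findContours(m,cv2.RETR_EXTERNAL,cv2.CHAIN_APPROX_NONE)
    return sorted([k for k in cs if cv2.contourArea(k)>amin],key=cv2.contourArea,reverse=True)
def cen(k): M=cv2.moments(k);return np.array([M['m10'],M['m01']])/M['m00']
def ray(d,p):
    p=np.atleast_2d(p).astype(float);v=np.c_[p,np.ones(len(p))]@np.linalg.inv(d['K']).T@d['R'];return -d['R'].T@d['t'],v
def plane(d,p,z): C,v=ray(d,p);return C+v*((z-C[2])/v[:,2])[:,None]
def proj(d,X): c=np.atleast_2d(X)@d['R'].T+d['t'];q=c@d['K'].T;return q[:,:2]/q[:,2:]
def tri(d1,p1,d2,p2):
    P=[d['K']@np.c_[d['R'],d['t']] for d in(d1,d2)]
    X=cv2.triangulatePoints(P[0],P[1],np.array(p1,float).reshape(2,1),np.array(p2,float).reshape(2,1))[:,0];return X[:3]/X[3]
E
python3 - <<'E'
from h import *
S,T=[dict(np.load(f"pics/{n}0.npz")) for n in("scene","top")]
for c in HSV:
    for n,d in(("S",S),("T",T)):
        print(c,n,[(cen(k).round(1).tolist(),cv2.contourArea(k),cv2.minAreaRect(k)[1:]) for k in blobs(d['frame'],c)][:5])
def near(d,c,p): return min((cen(k) for k in blobs(d['frame'],c)),key=lambda q:np.hypot(*(q-np.array(p)*.64)))
for n,c,p,q in(("green",'green',(598,253),(180,308)),("blue",'blue',(535,190),(205,413)),("spare",'yellow',(437,205),(320,417)),("inst",'yellow',(282,320),(508,297)),("knob",'red',(479,315),(326,258))):
    X=tri(S,near(S,c,p),T,near(T,c,q));print(n,X.round(4),np.hypot(*X[:2]).round(3))
E
```

```text
green S [([477.0, 144.4], 4277.5, ((117.5988540649414, 66.84237670898438), 51.34019470214844)), ([387.8, 160.6], 420.0, ((36.62305450439453, 17.024324417114258), 85.2363510131836))]
green T [([20.3, 200.0], 3337.0, ((127.0, 35.0), 90.0)), ([109.2, 196.5], 484.5, ((18.025917053222656, 39.141990661621094), 11.888657569885254))]
blue S [([348.4, 118.1], 457.5, ((32.66042709350586, 19.731670379638672), 69.22774505615234)), ([14.9, 155.4], 68.0, ((7.77817440032959, 12.020814895629883), 45.0)), ([324.5, 304.5], 55.0, ((9.609689712524414, 20.003843307495117), 11.309932708740234))]
blue T [([126.4, 265.6], 796.5, ((40.44721603393555, 24.709293365478516), 81.25383758544922)), ([494.2, 319.4], 129.5, ((13.0, 12.0), 90.0)), ([501.1, 272.6], 126.0, ((13.0, 12.0), 90.0)), ([230.9, 55.0], 63.5, ((4.944979667663574, 30.35668182373047), 15.945395469665527))]
yellow S [([177.1, 201.5], 280.0, ((34.0, 12.0), 90.0)), ([279.4, 123.5], 125.0, ((8.629110336303711, 25.495098114013672), 11.309932708740234))]
yellow T [([204.1, 267.1], 283.0, ((10.770329475402832, 38.438934326171875), 21.801406860351562)), ([325.9, 190.4], 269.0, ((10.084333419799805, 38.78791809082031), 13.671306610107422))]
red S [([481.8, 227.3], 416.0, ((27.08570098876953, 20.69207763671875), 54.462318420410156)), ([16.2, 169.2], 76.5, ((8.049844741821289, 13.416406631469727), 63.43495178222656)), ([306.6, 200.1], 69.0, ((17.0, 5.0), 90.0))]
red T [([502.6, 171.7], 585.0, ((36.0, 20.0), 90.0)), ([65.8, 104.9], 353.0, ((18.0, 21.0), 90.0)), ([488.4, 297.8], 129.5, ((13.0, 13.0), 90.0)), ([207.8, 164.6], 67.5, ((5.377913475036621, 17.460758209228516), 12.094758033752441)), ([219.8, 54.8], 57.0, ((40.08794403076172, 3.117506980895996), 87.70938873291016))]
green [0.5827 0.3379 0.0461] 0.674
blue [0.4305 0.2928 0.0507] 0.521
spare [0.4273 0.1162 0.0708] 0.443
inst [ 0.5984 -0.1544  0.0675] 0.618
knob [0.6556 0.115  0.0622] 0.666
```

Heights of 46–62 mm and about 0.27 m from roll to knob match the text. The dispenser is yawed about -12°. Next I move above the green roll for a closer look.

```bash
python3 -m crank '{"grip":[1,1,1,1,1,1,1,1,1,1],"slide":[[4,-2,0.5],[8,-4,1],[12,-6.5,1],[16,-8.5,1],[20,-11,1],[24.5,-13,1],[29,-15.5,1],[33,-18,1],[36,-19.4,1],[36,-19.4,1]],"roll":[1,3,5,7,9,10,10,10,10,10]}'
cat > look.py <<'E'
import sys
from h import *
n=sys.argv[1];d=manip.get_image("wrist");np.savez(f"pics/{n}.npz",**d);s=manip.get_state()
print(s['clock'],s['position'].round(4),s['ee_rot'].round(4),s['contact_force'].round(1),s['width'],'cam',(-d['R'].T@d['t']).round(3))
cv2.imwrite(f"pics/{n}.png",d['frame'][:,:,::-1])
E
python3 look.py w1
```

```text
clock: 1.1
position: [0.5827, 0.3348, 0.2397]
ee_rot: [0.703, 0.077, 0.702, -0.078]
contact_force: [-0.2, 0.1, -0.7]
width: 0.0857
1.15 [0.5801 0.3363 0.2399] [ 0.7023  0.0768  0.7035 -0.0774] [-0.1  0.4  0.4] 0.08552977309315017 cam [0.503 0.354 0.382]
```

View pics/w1.png

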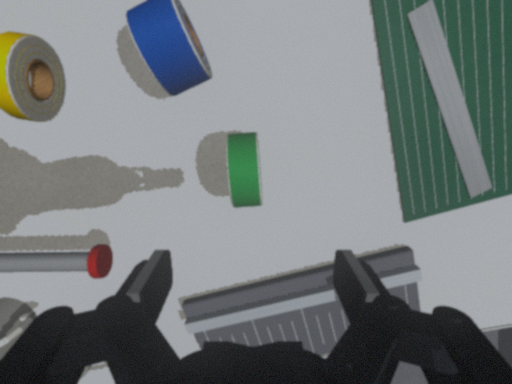

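Green sits at (243,170), clear of everything. I'll take its pose from its silhouette: the tangent rays at both ends give the axis, height and yaw.

```bash
cat >> h.py <<'E'
def roll(d,k,r=.045):
    """centre and yaw (of axis from world y, deg) of an upright roll from its rim contour: tangent rays at the short sides"""
    b=cv2.boxPoints(cv2.minAreaRect(k)); e=[np.hypot(*(b[i]-b[(i+1)%4])) for i in range(4)]
    i=0 if e[0]<e[1] else 1; p=[(b[i]+b[i+1])/2,(b[i+2]+b[(i+3)%4])/2]
    C,v=ray(d,p); v/=np.linalg.norm(v,axis=1)[:,None]; h=np.arccos(v[0]@v[1])/2
    c=(v[0]+v[1]);c/=np.linalg.norm(c); X=C+c*r/np.sin(h); t=(v[0]-v[1])*r/np.tan(h)
    yaw=np.degrees(np.arctan2(t[1],t[0])); yaw=(yaw+90)%180-90
    u=C+c*((.0445-C[2])/c[2])
    return X,u,yaw,e
def tool(s):
    from scipy.spatial.transform import Rotation as Q
    w,x,y,z=s['ee_rot'];M=Q.from_quat([x,y,z,w]).as_matrix();return np.degrees(np.arctan2(-M[0,1],M[1,1])),M
E
python3 - <<'E'
from h import *
d=dict(np.load("pics/w1.npz"));T=dict(np.load("pics/top0.npz"))
g=min(blobs(d['frame'],'green'),key=lambda k:np.hypot(*(cen(k)-(243,170))))
b=blobs(d['frame'],'blue')[0]
for n,k,q in(("green",g,(109.2,196.5)),("blue",b,(126.4,265.6))):
    X,u,y,e=roll(d,k);print(n,cen(k).round(1),'tangent',X.round(4),'onplane',u.round(4),'yaw',y.round(1),np.round(e,1),'tri',tri(d,cen(k),T,q).round(4))
k=max(blobs(T['frame'],'green'),key=lambda k:-np.hypot(*(cen(k)-(109,196))))
for c,p in(('green',(109,196)),('blue',(126,265))):
    k=min(blobs(T['frame'],c),key=lambda k:np.hypot(*(cen(k)-p)));X,u,y,e=roll(T,k);print('top',c,X.round(3),u.round(3),y.round(1))
s=manip.get_state();print('tool yaw',tool(s)[0],tool(s)[1].round(3).tolist())
E
```

```text
green [243.  169.4] tangent [0.5851 0.3219 0.0249] onplane [0.5806 0.3237 0.0445] yaw -8.5 [28.2 70.3 28.2 70.3] tri [0.5771 0.3277 0.0744]
blue [163.7  43.5] tangent [0.4272 0.2686 0.026 ] onplane [0.4311 0.2731 0.0445] yaw 7.0 [48.6 94.1 48.6 94.1] tri [0.4317 0.2818 0.076 ]
top green [0.585 0.341 0.027] [0.583 0.336 0.044] -9.6
top blue [0.429 0.294 0.03 ] [0.43  0.29  0.044] 11.6
tool yaw -12.525422297615442 [[-0.002, 0.217, 0.976], [-0.001, 0.976, -0.217], [-1.0, -0.001, -0.002]]
```

```bash
python3 -m crank '{"grip":[1,1,1,1,1,1,1,0.2,0.2,0.2,0.2,0.2],"slide":[[0.1,-1,-3],[0.1,-1,-7],[0.1,-1,-11],[0.1,-1,-14],[0.1,-1,-17],[0.1,-1,-18.3],[0.1,-1,-18.3],[0.1,-1,-18.3],[0.1,-1,-18.3],[0.1,-1,-18.3],[0.1,-1,-18.3],[0.1,-1,-18.3]],"roll":[3,3.5,3.5,3.5,3.5,3.5,3.5,3.5,3.5,3.5,3.5,3.5]}' 40; python3 look.py w2
```

```text
clock: 2.35
position: [0.5803, 0.3279, 0.06]
ee_rot: [0.706, 0.055, 0.704, -0.054]
contact_force: [-0.7, 0.0, 6.1]
width: 0.0356
2.4 [0.5803 0.3279 0.06  ] [ 0.7058  0.0548  0.7042 -0.0542] [-0.3 -1.5  5.2] 0.03547856182023745 cam [0.499 0.341 0.202]
```

View pics/w2.png

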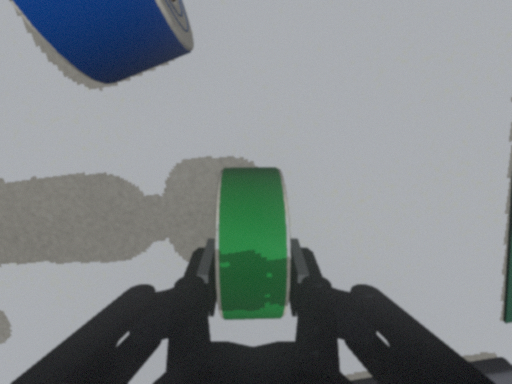

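Green is gripped squarely at 35.5 mm, between the fingers at (253,240). I'll lift it and carry it to the robot-far side above the dispenser, so the slots stay in view.

```bash
python3 -m crank '{"grip":[0.2,0.2,0.2,0.2,0.2,0.2,0.2,0.2,0.2,0.2,0.2,0.2,0.2,0.2,0.2,0.2,0.2,0.2,0.2,0.2],"slide":[[0,0,1],[0,0,4],[0,0,8],[0,-1,12],[0,-4,16],[0.5,-8,19],[1,-12,20],[1.5,-16,20],[2,-20,20],[2.5,-24,20],[3,-28,20],[3.5,-32,20],[4,-36,20],[4.5,-40,20],[5,-44,20],[5.5,-48,20],[6,-51,20],[6.5,-53,20],[6.5,-54,20],[6.5,-54,20]],"roll":[0,0,0,0,0,0,0,-1,-2,-3,-3,-3,-3,-3,-3,-3,-3,-3,-3,-3]}'; python3 look.py w3
```

```text
clock: 4.4
position: [0.6444, -0.2126, 0.258]
ee_rot: [0.703, 0.073, 0.704, -0.073]
contact_force: [0.4, -0.2, -1.1]
width: 0.0353
4.45 [ 0.6443 -0.2113  0.2581] [ 0.7031  0.0735  0.7036 -0.0724] [ 0.6  0.6 -1.1] 0.03566956152077344 cam [ 0.564 -0.195  0.401]
```

View pics/w3.png

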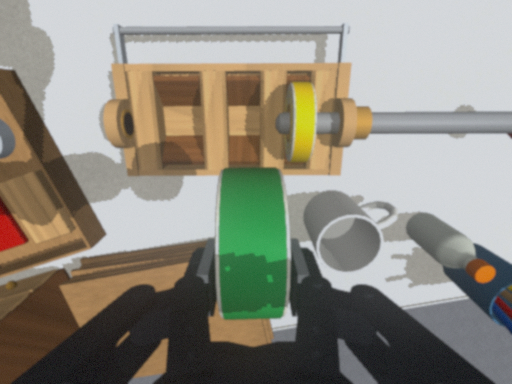

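The slots are in clear view: medium pit at cols 226–261, wide pit at 160–202, far end board on the left, and the rod on row ~122. I'll measure the dividers and the rod.

Run:
```python
from h import *
d=dict(np.load("pics/w3.npz"));f=d['frame'];print(d['K'].round(1).tolist())
g=cv2.GaussianBlur(cv2.cvtColor(f,cv2.COLOR_RGB2GRAY),(3,3),0).astype(int)
for r in((80,96),(140,158)):
    p=g[r[0]:r[1]].mean(0);q=np.gradient(p);print(r,[(i,round(q[i])) for i in range(110,350) if abs(q[i])>5 and abs(q[i])>=max(abs(q[i-1]),abs(q[i+1]))])
    print(p[140:300:2].astype(int).tolist())
for c in((206,222),(240,255),(266,280)):
    p=g[:,c[0]:c[1]].mean(1);q=np.gradient(p);print('col',c,[(i,round(q[i])) for i in range(15,200) if abs(q[i])>5 and abs(q[i])>=max(abs(q[i-1]),abs(q[i+1]))])
for c in(390,420,450,480):
    p=g[:,c-4:c+5].mean(1);q=np.gradient(p);print('rod',c,[(i,round(q[i])) for i in range(95,150) if abs(q[i])>5 and abs(q[i])>=max(abs(q[i-1]),abs(q[i+1]))])
k=blobs(f,'yellow')[0];print('yellow',cen(k),cv2.minAreaRect(k),[v.round(4) if hasattr(v,'round') else v for v in roll(d,k)[:3]])
for c in(140,330): 
    p=g[15:50,c-8:c+8].mean(1);print('bar',c,p.astype(int).tolist())
```

```text
[[283.0, 0.0, 252.4], [0.0, 283.0, 194.5], [0.0, 0.0, 1.0]]
(80, 96) [(110, -15), (126, -14), (130, 16), (153, -16), (202, 19), (226, -19), (260, 14), (264, 17), (271, -6), (285, -8), (292, 17), (315, 7), (334, -13), (337, 14), (349, 10)]
[165, 165, 166, 166, 162, 153, 142, 109, 90, 85, 82, 82, 82, 82, 83, 82, 82, 82, 82, 82, 82, 82, 83, 82, 82, 82, 82, 82, 78, 77, 101, 136, 170, 179, 178, 173, 166, 165, 166, 166, 165, 157, 144, 109, 85, 86, 84, 84, 86, 88, 86, 84, 83, 82, 81, 83, 84, 81, 75, 74, 94, 121, 155, 178, 178, 168, 157, 146, 139, 134, 132, 125, 111, 95, 92, 103, 132, 156, 156, 156]
(140, 158) [(120, -10), (134, -8), (137, 8), (138, 8), (155, -6), (160, -9), (205, 16), (227, -16), (260, 13), (268, -5), (281, -6), (291, 17), (311, 6), (329, -13), (332, 7), (342, 9)]
[138, 135, 131, 129, 128, 127, 127, 122, 110, 102, 85, 74, 78, 81, 82, 81, 82, 83, 84, 86, 88, 90, 92, 96, 98, 100, 101, 101, 98, 93, 88, 89, 113, 145, 171, 174, 172, 171, 171, 171, 173, 171, 161, 147, 115, 102, 103, 101, 101, 105, 105, 100, 96, 96, 95, 95, 95, 89, 81, 80, 101, 123, 142, 146, 136, 128, 122, 118, 1
[... 525 characters left out ...]
6), (125, -7), (130, -8), (134, 22)]
rod 480 [(111, -24), (115, 6), (125, -7), (129, -7), (133, 30)]
yellow [303.56648936 121.00531915] ((302.90802001953125, 121.5873794555664), (21.78771209716797, 79.40979766845703), 1.4688007831573486) [array([ 0.6024, -0.1421,  0.057 ]), array([ 0.6038, -0.1402,  0.0445]), np.float64(-10.9225)]
bar 140 [214, 213, 213, 214, 214, 214, 213, 213, 213, 210, 201, 185, 169, 163, 162, 156, 144, 130, 121, 128, 145, 156, 158, 157, 157, 162, 174, 191, 205, 211, 213, 213, 213, 213, 213]
bar 330 [213, 213, 213, 213, 213, 213, 213, 213, 213, 209, 197, 179, 168, 165, 162, 152, 138, 131, 144, 169, 187, 191, 192, 193, 195, 197, 199, 198, 197, 197, 197, 198, 200, 201, 200]
```

Run:
```python
from h import *
d=dict(np.load("pics/w3.npz"));T=dict(np.load("pics/top0.npz"))
r=plane(d,[(390,122.3),(480,122.3)],.059);a=r[1]-r[0];a/=np.linalg.norm(a);print('rod',r.round(4).tolist(),'yaw',np.degrees(np.arctan2(-a[0],a[1])))
bar=plane(d,[(140,29.5),(330,29.3)],.03);b=bar[1]-bar[0];print('bar yaw',np.degrees(np.arctan2(-b[0],b[1])), 'dist to rod',np.cross(a[:2],(bar[0]-r[0])[:2]))
E0=plane(d,[(203.7,122.3),(226.5,122.3),(260.5,122.3)],.045);t=(E0-r[0])@a;print('edges along',(t-t[0]).round(4))
for n,off,tt in(("from pit mid",13,(t[1]+t[2])/2),("div mid",-22.5,(t[0]+t[1])/2)):
    for m,y in(("medium",13),("wide",-65),("knob0",352.5)):print(n,m,(r[0]+a*(tt+(y-off)/1000)).round(4))
# rows: cross extents of block at z .049
x=plane(d,[(214,63.5),(214,174.8)],.047);print('block x ext',x.round(4).tolist(),np.cross(a[:2],(x-r[0])[:,:2]))
# knob from top view on z=.059 and 2-view height of installed roll
print('tri inst',tri(d,(303.5,121),T,(325.9,190.4)).round(4))
s=manip.get_state();print(s['position'].round(4),tool(s)[0].round(2))
k=max(blobs(d['frame'],'green'),key=cv2.contourArea);X=roll(d,k);print('held',X[0].round(4),X[2])
```

```text
rod [[0.6226, -0.0424, 0.059], [0.6443, 0.0608, 0.059]] yaw -11.888321720818423
bar yaw -11.844667002916347 dist to rod 0.10200335035734931
edges along [0.     0.0278 0.0694]
from pit mid medium [ 0.5871 -0.2109  0.059 ]
from pit mid wide [ 0.571  -0.2872  0.059 ]
from pit mid knob0 [0.657  0.1213 0.059 ]
div mid medium [ 0.5873 -0.2101  0.059 ]
div mid wide [ 0.5712 -0.2864  0.059 ]
div mid knob0 [0.6572 0.1221 0.059 ]
block x ext [[0.5174, -0.2299, 0.047], [0.6443, -0.2624, 0.047]] [ 0.06427344 -0.0666073 ]
tri inst [ 0.5952 -0.1472  0.0952]
[ 0.6443 -0.2113  0.2581] -11.84
held [ 0.6463 -0.2121  0.2411] -11.875315381887447<stdin>:4: DeprecationWarning: Arrays of 2-dimensional vectors are deprecated. Use arrays of 3-dimensional vectors instead. (deprecated in NumPy 2.0)
<stdin>:9: DeprecationWarning: Arrays of 2-dimensional vectors are deprecated. Use arrays of 3-dimensional vectors instead. (deprecated in NumPy 2.0)
```

Measurements agree (rod yaw -11.9°, bar to rod 102 mm as given). Medium slot at (0.587, -0.211). I'll lower green partway in and check the force.

```bash
python3 -m crank '{"grip":[0.2,0.2,0.2,0.2,0.2,0.2,0.2,0.2,0.2,0.2,0.2,0.2,0.2],"slide":[[-3,0.1,0],[-5.7,0.1,0],[-5.7,0.1,-3],[-5.7,0.1,-7],[-5.7,0.1,-11],[-5.7,0.1,-13],[-5.7,0.1,-14],[-5.7,0.1,-14.5],[-5.7,0.1,-15],[-5.7,0.1,-15.5],[-5.7,0.1,-16],[-5.7,0.1,-16.5],[-5.7,0.1,-16.5]],"roll":[0,0,0,0,0,0,0,0,0,0,0,0,0]}'
python3 - <<'E'
from h import *
s=manip.get_state();print(s['contact_force'].round(1),s['moment'].round(2),s['position'].round(4))
E
```

```text
clock: 5.75
position: [0.5871, -0.211, 0.0928]
ee_rot: [0.703, 0.073, 0.704, -0.073]
contact_force: [-0.3, 0.0, -1.9]
width: 0.0354
[-0.3  0.  -1.9] [0.01 0.   0.02] [ 0.5871 -0.211   0.0928]
```

```bash
python3 -m crank '{"grip":[0.2,0.2,0.2,0.2,0.2,0.2],"slide":[[0,0,-0.5],[0,0,-1],[0,0,-1.4],[0,0,-1.7],[0,0,-1.9],[0,0,-1.9]],"roll":[0,0,0,0,0,0]}'
```

```text
clock: 6.35
position: [0.5874, -0.2111, 0.0756]
ee_rot: [0.703, 0.073, 0.703, -0.073]
contact_force: [-3.2, 0.6, 6.1]
width: 0.0356
```

Seated contact: +6 N at z 0.0756. Release with a partial opening so as not to touch the narrow roll, then lift and look.

```bash
python3 -m crank '{"grip":[0.5,0.65,0.65,0.65,0.65,0.65,0.65,0.65,1,1],"slide":[[0,0,0],[0,0,0],[0,0,0],[0,0,1],[0,0,4],[0,0,8],[0,0,12],[2,0,16],[6,0,18],[6,0,18]],"roll":[0,0,0,0,0,0,0,0,0,0]}'; python3 look.py w4
python3 - <<'E'
from h import *
d=dict(np.load("pics/w4.npz"))
k=blobs(d['frame'],'green')[0];X=roll(d,k);print(cen(k),cv2.minAreaRect(k),X[0].round(4),X[1].round(4),X[2])
k=blobs(d['frame'],'yellow')[0];X=roll(d,k);print(cen(k),X[0].round(4),X[2])
E
```

```text
clock: 7.35
position: [0.6534, -0.212, 0.259]
ee_rot: [0.708, 0.072, 0.699, -0.073]
contact_force: [0.1, -0.6, -0.7]
width: 0.0819
7.4 [ 0.65   -0.2114  0.2564] [ 0.7051  0.0721  0.7016 -0.073 ] [-0.8 -0.  -0.6] 0.08492628943332421 cam [ 0.572 -0.194  0.401]
[238.07031839 110.03583824] ((238.0, 111.0), (80.0, 30.0), 90.0) [ 0.587  -0.2151  0.0526] [ 0.5874 -0.2156  0.0445] -12.560920941754603
[302.2782966  110.63952185] [ 0.6022 -0.1418  0.0542] -10.52147327909995
```

View pics/w4.png

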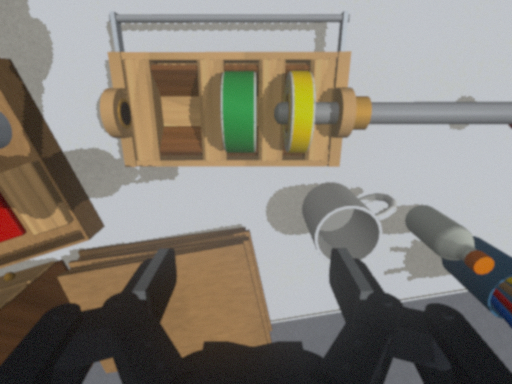

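Green (238,111) is seated level beside the yellow roll (302,111), same apparent size. Now to blue.

```bash
python3 -m crank '{"grip":[1,1,1,1,1,1,1,1,1,1,1,1,1,1],"slide":[[-1,3,0],[-2,7,0],[-3,11,0],[-4,15.5,0],[-6,20,0],[-7.5,24.5,0],[-9,29,0],[-10.5,33,0],[-12,37,0],[-13.5,41,0],[-15,44,0],[-17,47,0],[-18,48,0],[-18,48,0]],"roll":[0,0,2,5,8,11,14,17,20,21,21,21,21,21]}'; python3 look.py w5
python3 - <<'E'
from h import *
d=dict(np.load("pics/w5.npz"));T=dict(np.load("pics/top0.npz"))
k=blobs(d['frame'],'blue')[0];X=roll(d,k);print(cen(k),cv2.minAreaRect(k),X[0].round(4),X[1].round(4),X[2],tri(d,cen(k),T,(126.4,265.6)).round(4))
print('at z.075',plane(d,cen(k),.075).round(4),tool(manip.get_state())[0])
E
```

```text
clock: 8.8
position: [0.4653, 0.2692, 0.2538]
ee_rot: [0.704, -0.058, 0.705, 0.057]
contact_force: [0.6, 0.0, -0.5]
width: 0.0857
8.85 [0.4667 0.2682 0.254 ] [ 0.7046 -0.0575  0.7051  0.0565] [-0.6  0.4 -0.1] 0.08556683065072627 cam [0.385 0.257 0.397]
[267.66453794 141.53431004] ((268.0, 142.0), (39.99999237060547, 69.99998474121094), 0.0) [0.4345 0.2853 0.0215] [0.4314 0.2835 0.0445] 9.913517729510744 [0.4289 0.283  0.0701]
at z.075 [[0.4261 0.2806 0.075 ]] 9.246536255138778
```

```bash
python3 -m crank '{"grip":[1,1,1,1,1,1,1,1,0.4,0.4,0.4,0.4,0.4],"slide":[[-3.6,1.4,0],[-3.6,1.4,-4],[-3.6,1.4,-8],[-3.6,1.4,-12],[-3.6,1.4,-15],[-3.6,1.4,-17.5],[-3.6,1.4,-19.2],[-3.6,1.4,-19.2],[-3.6,1.4,-19.2],[-3.6,1.4,-19.2],[-3.6,1.4,-19.2],[-3.6,1.4,-19.2],[-3.6,1.4,-19.2]],"roll":[0.3,0.3,0.3,0.3,0.3,0.3,0.3,0.3,0.3,0.3,0.3,0.3,0.3]}' 45
```

```text
clock: 10.15
position: [0.4328, 0.2828, 0.0638]
ee_rot: [0.706, -0.059, 0.704, 0.059]
contact_force: [-0.2, -3.3, 6.1]
width: 0.0494
```

```bash
python3 -m crank '{"grip":[0.4,0.4,0.4,0.4,0.4,0.4,0.4,0.4,0.4,0.4,0.4,0.4,0.4,0.4,0.4,0.4,0.4,0.4,0.4,0.4],"slide":[[0,0,1],[0,0,4],[0,0,8],[0.5,-1,12],[2,-4,16],[3.5,-8,18.5],[5,-12,19.5],[6.5,-16,19.5],[8,-20,19.5],[9.5,-24,19.5],[11,-28,19.5],[12.5,-32,19.5],[14,-36,19.5],[15.5,-40,19.5],[17,-44,19.5],[18,-48,19.5],[19,-52,19.5],[19.6,-55,19.5],[19.6,-57,19.5],[19.6,-57,19.5]],"roll":[0,0,0,0,0,-1,-3,-5,-7,-9,-11,-13,-15,-17,-19,-21.3,-21.3,-21.3,-21.3,-21.3]}'; python3 look.py w6
python3 - <<'E'
from h import *
d=dict(np.load("pics/w6.npz"))
s=manip.get_state();print(s['position'].round(4),tool(s)[0].round(2))
for c in('blue','green','yellow'):
    k=blobs(d['frame'],c)[0];X=roll(d,k);print(c,cen(k),X[0].round(4),X[2])
E
```

```text
clock: 12.15
position: [0.6269, -0.2894, 0.2566]
ee_rot: [0.703, 0.074, 0.704, -0.074]
contact_force: [0.5, 1.0, -2.1]
width: 0.0494
12.2 [ 0.6269 -0.2872  0.2569] [ 0.7028  0.074   0.7037 -0.0728] [ 0.7  0.6 -2.1] 0.04923476268953409 cam [ 0.547 -0.271  0.399]
[ 0.6269 -0.2872  0.2569] -11.91
blue [251.64281545 236.95638302] [ 0.6271 -0.2891  0.2344] -10.122656228869914
green [316.25631547 122.09896796] [ 0.5896 -0.2037  0.056 ] -10.486137668307265
yellow [380.02923751 121.62725399] [ 0.6044 -0.1341  0.0591] -10.596545903954791
```

View pics/w6.png

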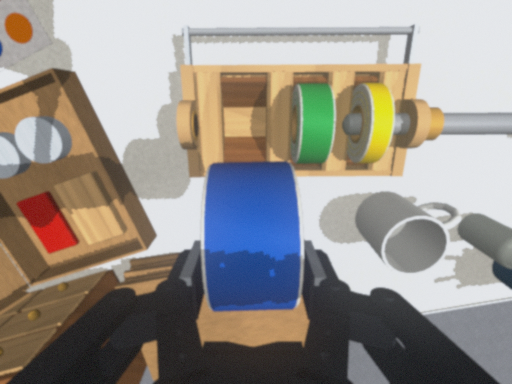

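Blue is held at (252,237) and the wide pit is at cols ~222–268. One quick check of the slot from this view.

Run:
```python
from h import *
d=dict(np.load("pics/w6.npz"));g=cv2.GaussianBlur(cv2.cvtColor(d['frame'],cv2.COLOR_RGB2GRAY),(3,3),0).astype(int)
for r in((86,98),(140,152)):
    q=np.gradient(g[r[0]:r[1]].mean(0));print([(i,round(q[i])) for i in range(195,300) if abs(q[i])>5 and abs(q[i])>=max(abs(q[i-1]),abs(q[i+1]))])
rod=[np.gradient(g[100:150,c-4:c+5].mean(1)) for c in(450,490)];rr=[100+(a.argmin()+a.argmax())/2 for a in rod];print(rr)
for c in(244,245,246): print(c,plane(d,(c,rr[0]),.045).round(4),plane(d,(c,rr[0]),.059).round(4))
```

```text
[(197, 17), (221, -19), (267, 16), (270, 20), (278, -11), (290, -7), (298, 19)]
[(201, 16), (222, -18), (266, 13), (288, -8), (298, 21)]
[np.float64(123.0), np.float64(123.0)]
244 [[ 0.5714 -0.2875  0.045 ]] [[ 0.5705 -0.2869  0.059 ]]
245 [[ 0.5717 -0.2863  0.045 ]] [[ 0.5707 -0.2858  0.059 ]]
246 [[ 0.5719 -0.2852  0.045 ]] [[ 0.571  -0.2846  0.059 ]]
```

```bash
python3 -m crank '{"grip":[0.4,0.4,0.4,0.4,0.4,0.4,0.4,0.4,0.4,0.4,0.4,0.4,0.4],"slide":[[-3,0.1,0],[-5.6,0.1,0],[-5.6,0.1,-3],[-5.6,0.1,-7],[-5.6,0.1,-11],[-5.6,0.1,-12.5],[-5.6,0.1,-13.5],[-5.6,0.1,-14],[-5.6,0.1,-14.5],[-5.6,0.1,-15],[-5.6,0.1,-15.5],[-5.6,0.1,-16],[-5.6,0.1,-16]],"roll":[0,0,0,0,0,0,0,0,0,0,0,0,0]}'
```

```text
clock: 13.5
position: [0.5711, -0.2859, 0.0966]
ee_rot: [0.703, 0.073, 0.704, -0.073]
contact_force: [-0.5, 1.0, -1.2]
width: 0.0492
```

```bash
python3 -m crank '{"grip":[0.4,0.4,0.4,0.4,0.4,0.4],"slide":[[0,0,-0.5],[0,0,-1],[0,0,-1.4],[0,0,-1.7],[0,0,-1.9],[0,0,-1.9]],"roll":[0,0,0,0,0,0]}'
```

```text
clock: 14.1
position: [0.5739, -0.2872, 0.0795]
ee_rot: [0.705, 0.072, 0.701, -0.074]
contact_force: [5.0, -1.7, 2.2]
width: 0.0491
```

The saddle pushes 5 N along +x, so I'll give way a little before releasing.

```bash
python3 -m crank '{"grip":[0.4,0.4,0.4],"slide":[[0.3,0,0],[0.3,0,-0.1],[0.3,0,-0.1]],"roll":[0,0,0]}'
```

```text
clock: 14.4
position: [0.5742, -0.2872, 0.0794]
ee_rot: [0.703, 0.072, 0.703, -0.074]
contact_force: [-2.9, -1.3, 10.2]
width: 0.0493
```

```bash
python3 -m crank '{"grip":[0.7,0.76,0.76,0.76,0.76,0.76,0.76,0.76,1,1],"slide":[[0,0,0],[0,0,0],[0,0,0],[0,0,1],[0,0,4],[0,0,8],[0,0,12],[2,0,16],[6,0,18],[6,0,18]],"roll":[0,0,0,0,0,0,0,0,0,0]}'; python3 look.py w7
python3 - <<'E'
from h import *
d=dict(np.load("pics/w7.npz"))
s=manip.get_state();print(s['position'].round(4),tool(s)[0].round(2),s['qpos'].round(3))
for c in('blue','green','yellow'):
    k=blobs(d['frame'],c)[0];X=roll(d,k);print(c,cen(k),cv2.minAreaRect(k)[1:],X[0].round(4),X[2])
E
```

```text
clock: 15.4
position: [0.6401, -0.2868, 0.2618]
ee_rot: [0.707, 0.071, 0.699, -0.073]
contact_force: [-0.5, -0.0, -0.2]
width: 0.0851
15.45 [ 0.6368 -0.2862  0.2592] [ 0.7048  0.0719  0.702  -0.0729] [-0.1 -0.8 -1.1] 0.08538881155983265 cam [ 0.558 -0.268  0.403]
[ 0.6368 -0.2862  0.2592] -11.75 [-0.522  0.452  1.164  0.     1.521 -1.888]
blue [237.92801932 108.07783145] ((75.99998474121094, 42.99999237060547), 90.0) [ 0.5716 -0.2914  0.0359] -12.576430434845179
green [311.93267689 108.33852378] ((32.108585357666016, 79.23849487304688), 1.5275253057479858) [ 0.5897 -0.2034  0.0509] -9.957344905115406
yellow [375.51036925 108.82612544] ((27.07386016845703, 80.3779296875), 4.39870548248291) [ 0.6046 -0.1334  0.0555] -9.73221094854955
```

View pics/w7.png

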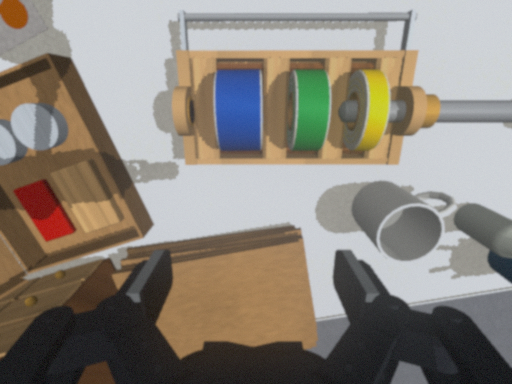

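All three rolls are seated, in order from the knob: yellow (375,109), green (312,108), blue (238,108). Now I move behind the knob at safe height with fingers shut, and check the glue and mug clearance.

```bash
python3 -m crank '{"grip":[0.5,0,0,0,0,0,0,0,0,0,0,0,0,0],"slide":[[0,3,0],[0.5,7,0],[1,11,0],[1.5,15.5,0],[2,20,0],[2.5,24.5,0],[3,29,0],[3,33,0],[3.2,37,0],[3.3,41,0],[3.3,44,0],[3.3,45.6,0],[3.3,45.6,0],[3.3,45.6,0]],"roll":[0,0,0,0,0,0,0,0,0,0,0,0,0,0]}' 60; python3 look.py w8
python3 - <<'E'
from h import *
S,T=[dict(np.load(f"pics/{n}0.npz")) for n in("scene","top")]
print('cap',tri(S,np.array((442,400))*.64,T,np.array((392,150))*.64).round(3))
print('mug',tri(S,np.array((324,405))*.64,T,np.array((483,187))*.64).round(3))
d=dict(np.load("pics/w8.npz"))
for k in blobs(d['frame'],'red'): print('red',cen(k),cv2.boundingRect(k),plane(d,cen(k),.07).round(4))
print('predicted face px',proj(d,[(.657,.1215,.081),(.657,.1215,.059)]).round(1).tolist())
s=manip.get_state();print(s['position'].round(4))
E
```

```text
clock: 16.85
position: [0.667, 0.1686, 0.2568]
ee_rot: [0.703, 0.072, 0.704, -0.074]
contact_force: [1.0, 0.3, 0.4]
width: -0.0
16.9 [0.6673 0.1681 0.257 ] [ 0.7031  0.0728  0.7035 -0.0739] [0.8 0.1 0.3] -2.946645506180936e-06 cam [0.587 0.187 0.399]
cap [0.798 0.02  0.124]
mug [ 0.757 -0.113  0.091]
red [475.91068643 215.56968279] (453, 197, 44, 39) [[0.7801 0.4321 0.07  ]]
red [205.15990453 169.02784407] (200, 155, 11, 29) [[0.6525 0.1143 0.07  ]]
predicted face px [[210.6, 173.7], [213.2, 169.3]]
[0.6673 0.1681 0.257 ]
```

View pics/w8.png

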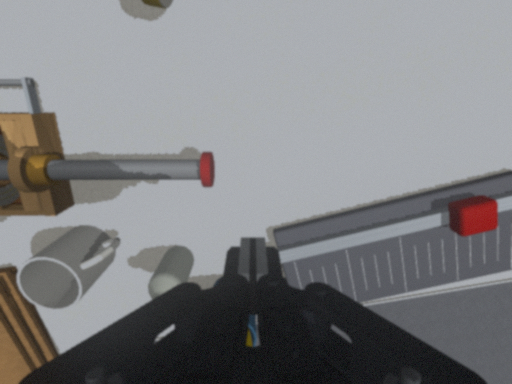

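The knob's face is at (213,169), as predicted within about 1 px, and the glue and mug are 0.1 m clear. Descend and start pushing.

```bash
python3 -m crank '{"grip":[0,0,0,0,0,0,0,0,0,0,0,0,0,0],"slide":[[0,0,-4],[0,0,-9],[0,0,-14],[0,0,-18],[0,0,-20.7],[0,0,-20.7],[-0.4,-2,-20.7],[-0.6,-2.9,-20.7],[-0.8,-3.9,-20.7],[-1,-4.9,-20.7],[-1.2,-5.9,-20.7],[-1.4,-6.9,-20.7],[-1.6,-7.8,-20.7],[-1.6,-7.8,-20.7]],"roll":[0,0,0,0,0,0,0,0,0,0,0,0,0,0]}'
```

```text
clock: 18.3
position: [0.6507, 0.09, 0.0501]
ee_rot: [0.703, 0.072, 0.704, -0.074]
contact_force: [0.1, -0.5, -0.5]
width: 0.0003
```

```bash
python3 -m crank '{"grip":[0,0,0,0,0,0,0,0,0,0,0,0],"slide":[[-0.2,-1,0],[-0.4,-2,0],[-0.6,-2.9,0],[-0.8,-3.9,0],[-1,-4.9,0],[-1.2,-5.9,0],[-1.4,-6.9,0],[-1.6,-7.8,0],[-1.9,-8.8,0],[-2.1,-9.8,0],[-2.3,-10.8,0],[-2.5,-11.7,0]],"roll":[0,0,0,0,0,0,0,0,0,0,0,0]}'; python3 -m crank '{"grip":[0,0],"slide":[[-0.1,-0.5,0],[-0.2,-1,0]],"roll":[0,0]}'
```

```text
clock: 19.5
position: [0.6265, -0.0261, 0.0501]
ee_rot: [0.703, 0.073, 0.703, -0.073]
contact_force: [0.9, 3.0, -2.9]
width: 0.0003
clock: 19.7
position: [0.6245, -0.0357, 0.0503]
ee_rot: [0.703, 0.073, 0.703, -0.073]
contact_force: [0.7, 2.7, -3.5]
width: -0.0002
```

```bash
python3 -m crank '{"grip":[0,0,0,0],"slide":[[-0.1,-0.4,0],[-0.15,-0.7,0],[-0.2,-1,0],[-0.2,-1,0]],"roll":[0,0,0,0]}';python3 -m crank '{"grip":[0,0,0],"slide":[[-0.05,-0.2,0],[-0.1,-0.4,0],[-0.1,-0.4,0]],"roll":[0,0,0]}'
```

```text
clock: 20.1
position: [0.6224, -0.0457, 0.0505]
ee_rot: [0.703, 0.073, 0.703, -0.073]
contact_force: [-0.1, 1.1, -0.1]
width: -0.0001
clock: 20.4
position: [0.6223, -0.0464, 0.0505]
ee_rot: [0.704, 0.075, 0.703, -0.072]
contact_force: [2.3, 9.0, -1.6]
width: 0.0001
```

```bash
python3 -m crank '{"grip":[0,0,0],"slide":[[-0.05,-0.3,0],[-0.1,-0.5,0],[-0.1,-0.5,0]],"roll":[0,0,0]}'
```

```text
clock: 20.7
position: [0.6223, -0.0464, 0.0507]
ee_rot: [0.704, 0.079, 0.702, -0.069]
contact_force: [6.1, 22.3, -2.1]
width: -0.0003
```

Hard stop: 22 N with no further motion. Back off, rise, and look.

```bash
python3 -m crank '{"grip":[0,0,0,0,0,0,0,0,0,0],"slide":[[0.2,1,0],[0.5,3,0],[1,5,0],[1,5,4],[1,5,8],[1,5,12],[1,6,16],[1,10,20],[1,14,20],[1,14,20]],"roll":[0,0,0,0,0,0,0,0,0,0]}'
python3 - <<'E'
from h import *
o=[]
for n in("top","scene"):
    d=manip.get_image(n);np.savez(f"pics/{n}9.npz",**d);f=d['frame']
    q=proj(d,[(.585,-.21,.06)])[0].astype(int);x,y=max(q[0]-90,0),max(q[1]-70,0)
    o.append(cv2.resize(f[y:y+150,x:x+200],(400,300),interpolation=cv2.INTER_CUBIC))
    print(n,'predicted home face px',proj(d,[(.6192,-.0584,.059)]).round(1),'origin crop',x,y)
    for k in blobs(f,'red',25):
        if np.hypot(*(cen(k)-proj(d,[(.619,-.055,.059)])[0]))<30: print('red',cen(k),cv2.boundingRect(k))
T0=dict(np.load("pics/top0.npz"));T=dict(np.load("pics/top9.npz"))
print('spare',[cen(k).round(1).tolist() for k in blobs(T['frame'],'yellow')],[cen(k).round(1).tolist() for k in blobs(T0['frame'],'yellow')])
cv2.imwrite("pics/end.png",np.hstack(o)[:,:,::-1])
E
```

```text
clock: 21.7
position: [0.6311, 0.0899, 0.2532]
ee_rot: [0.705, 0.072, 0.702, -0.071]
contact_force: [-0.3, -1.1, 0.2]
width: -0.0003
top predicted home face px [[283.7 181.5]] origin crop 260 126
red [286.94402036 182.18066158] (283, 173, 8, 18)
scene predicted home face px [[224.1 202.9]] origin crop 61 133
red [220.05882353 203.59558824] (218, 195, 6, 18)
spare [[325.9, 191.0], [207.5, 258.6]] [[204.1, 267.1], [325.9, 190.4]]
```

View pics/end.png

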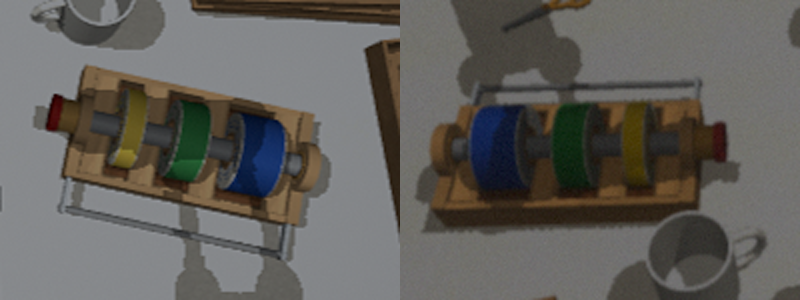

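The rod runs through blue, green and yellow, with the knob at the bushing. The spare's top-view centroid differs, probably because the arm hides part of it. I'll check in the scene view.

Run:
```python
from h import *
a,b=[dict(np.load(f"pics/scene{i}.npz"))['frame'] for i in(0,9)]
for f in(a,b): print([(cen(k).round(1).tolist(),cv2.contourArea(k),cv2.boundingRect(k)) for k in blobs(f,'yellow',15)])
a,b=[dict(np.load(f"pics/top{i}.npz"))['frame'] for i in(0,9)]
for f in(a,b): print([(cen(k).round(1).tolist(),cv2.contourArea(k),cv2.boundingRect(k)) for k in blobs(f,'yellow',15)])
```

```text
[([177.1, 201.5], 280.0, (172, 185, 13, 35)), ([279.4, 123.5], 125.0, (275, 114, 10, 26))]
[([177.4, 202.4], 201.0, (172, 184, 12, 38)), ([278.7, 125.6], 110.5, (274, 115, 10, 28))]
[([204.1, 267.1], 283.0, (194, 249, 22, 38)), ([325.9, 190.4], 269.0, (316, 171, 17, 39))]
[([325.9, 191.0], 264.0, (316, 172, 17, 38)), ([207.5, 258.6], 152.0, (199, 248, 17, 21))]
```

The spare hasn't moved: its scene position is the same, and in the top view the arm covers its lower half while the top edge is unchanged. Handing in.

```bash
python3 -c "
from rig import manip
print(manip.sign_off(), manip.get_state()['clock'])"
```

```text
the job is handed in; nothing more can be done
the job is handed in; nothing more can be done
```

The green and blue rolls are in their own slots, and the rod is pushed home through all three rolls. The order from the knob is narrow, medium, wide. I handed the job in at about 22 s, with the gripper clear of everything.

**Rolls:** Each was lowered into its slot and only released once it rested on the saddle (6 N for green, 10 N for blue). Blue first met 5 N sideways from its saddle, so I shifted about 3 mm before letting go. Silhouette heights from above were noisy: blue read 36 mm instead of about 59 mm because its mask was cut short, but its outline lined up with green's.

**Rod:** It slid with about 3 N, then stopped hard at 22 N with no further movement. In the last pictures it passes through all three rolls. In both views the knob is within about 4 px of its predicted home position.

**Left alone:**
- **Spare roll:** its position in the scene view matches the start within about 2 px. The top view disagreed because the arm covered part of the roll.
- **Mug and glue bottle:** the pushing path stayed about 0.1 m from both. I did not measure them again at the end.

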